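# Twist-in channel nut into a slotted strut

### The job

Pick up the channel nut with the narrow head by its wing grip and fit it at the middle of the slotted strut: lower its head lengthwise through the slot, gently press it down against its sprung collar until the head is below the lips, and turn it a quarter turn clockwise (seen from above). Then let it spring up so that the lips sit in the grooves of the head and let go, leaving the nut upright and held by its spring. Do not force anything, and leave the wide-headed nut, the spanner and the tape roll where they are.

Things in the scene. Friction and masses are not known exactly. Their poses are not given: they have to be found in the camera images.
- channel_nut: the channel nut to fit: loose, upright on its narrow steel head, 72 mm tall, about 0.18 kg. Origin: centre of the head's underside; z up the neck, x along the head and the wing grip. A sprung round collar, 33 mm across, sits on the neck, its underside 9 mm above the origin when free.
- channel_nut_grip (a point): middle of the nut's black wing grip, 57 mm above its origin. The grip is 38 mm long (nut's x), 13 mm thick (y), 36 to 72 mm above the origin; take it across its thickness.
- channel_nut_head (a point): centre of the top of the nut's head, 8 mm above its origin. Head 33 mm long (x), 19 wide (y), 8 high; two grooves run along y in its top, 3 mm deep, 4.5 wide, 12 mm either side of the middle. Two opposite corners are cut back: inside the strut it turns only clockwise from above and stops about 12 degrees past the quarter turn; the other way it jams at about 40 degrees.
- channel_nut_collar (a joint): how far the collar is pushed up the neck (m): 0 free, at most 0.012. Spring: 3 N at 0, 1.5 N more per mm. With the collar on the strut's lips: pressed 6 mm (12 N) the head is just clear below the lips and can turn; at 9.5 mm (17 N) it meets the strut's floor; seated, lips in the grooves, it reads 3 mm.
- strut_fixture: fixed: dark base plate 220 x 66 x 6 mm with two grey end brackets, 56 mm high, holding a 180 mm length of steel strut, 41 mm wide, 21 high, slot upward. Origin: underside of the plate, below the strut's middle; x along strut and slot, z up. The strut is level but bolted at an unmeasured height: the top of its lips is 49 to 71 mm above the bench; find it by feel.
- slot_mid (a point): point 60 mm above the fixture's origin, on the slot's centre line at the strut's middle (the true lip top is up to 11 mm higher or lower). Slot 22 mm wide, edges rounded; the lips turn down 7 mm at the slot, 2 mm thick there; inside, the strut is 36 mm wide and 18.5 mm deep below the lip top.
- wide_nut: another channel nut, the same but with a head 27 mm wide, which does not go through the slot; origin and axes alike. Leave it standing.
- spanner: loose spanner, 175 mm long, bystander
- tape_roll: loose black roll of tape, 80 mm, bystander

How it is judged:
On the way:
1. the head is in the slot at the middle of the strut, lengthwise, pressed against its collar until below the lips (value of joint channel_nut_collar above 0.0055 m and angle between the x axis of channel_nut and the x axis of strut_fixture, either way round below 0.2 rad and y of channel_nut in the frame of strut_fixture between -0.004 and 0.004 m and x of channel_nut in the frame of strut_fixture between -0.03 and 0.03 m), for 0.1 s.
At the end, for the whole second after the job is handed in: The channel nut is released and at rest in the strut, within 25 mm of the strut's middle and 4 mm of the slot's centre line, upright within 0.1 rad, its head across the slot within 0.2 rad, and its collar held 1.5 to 4.5 mm up by the lips in the grooves (3 mm when seated) (value of joint channel_nut_collar between 0.0015 and 0.0045 m and angle between the x axis of channel_nut and the y axis of strut_fixture, either way round below 0.2 rad and angle between channel_nut's own z axis and vertical below 0.1 rad and x of channel_nut in the frame of strut_fixture between -0.025 and 0.025 m and y of channel_nut in the frame of strut_fixture between -0.004 and 0.004 m and height (world z) of channel_nut above 0.033 m and linear speed of channel_nut below 0.02 m/s); the robot touches nothing.
It fails at once if the channel nut and the strut press on each other with more than 35 N in all (contact force between channel_nut and strut_fixture above 35 N).
It fails at once if the wide-headed nut is moved more than 20 mm or tipped (distance of wide_nut from where it was at the start of the episode above 0.02 m or angle between wide_nut's own z axis and vertical above 0.4 rad).
It fails at once if the spanner or the tape roll is moved more than 30 mm (distance of any of spanner, tape_roll from where it was at the start of the episode above 0.03 m).
It also fails if it takes over 61 s, if anything falls off the work surface, if the arm or the gripper's body presses on something with over 40 N, if the wrist force passes 120 N, or if a joint passes its speed limit or range.

### The arm

A 6-joint arm with a two-finger parallel gripper is mounted at the origin on a cart in front of the work surface, level with it; the furniture and walls round the work are solid. World frame = base frame: x ahead of the robot, y to its left, z up, the work surface at z = 0. Lengths are in m, angles in rad, forces in N, time in s.
With the tool pointing down it reaches from about 0.35 to 0.875 m from the base axis. Payload 4.2 kg.
Tool frame: the origin (TCP) lies between the finger pads; the fingertips stand 14 mm ahead of it and the grasp point (between the pads) lies 5 mm behind it (ctrl.tips_ahead is the distance from the TCP to the fingertips, in m); z points along the fingers, y is the line along which they close (so a half turn about z gives the same grasp; the last joint's range is limited). The gripper opens to 87 mm and grips with 3 to 60 N. Pads are 19 mm wide; open, the fingers measure 117 mm over their backs; the gripper's body (75 mm by 190 mm) begins 51 mm behind the grasp point.
Start: joints at [-0.885, 0.385, 0.008, 0, -1.194, -0.259], TCP at [0.259, -0.569, 0.216] pointing down, gripper open.
Joint ranges: [-3.14, 3.14], [-1.21, 2.06], [-1.07, 1.41], [-3.16, 2.05], [-2.99, -0.16], [-3.1, 3.1]. Speed limits (rad/s): [2.79, 2.79, 3.14, 3.14, 3.14, 3.14].

### API

Orientations are given as a unit quaternion [w, x, y, z].
In Python, from workcell import ctrl gives the robot as it stands. The module is installed in compiled form; this text tells all that it offers.
- The arm moves only by the shell command python3 -m crank 'ROWS' [OPENING] [FORCE]. ROWS is JSON, a list of rows, each an object of numbers: "x", "y", "z": the shift along the tool's x, y, z in cm; "ax", "ay", "az": the turn, a rotation vector about the tool's x, y, z in degrees. In form: [{"x": .., "y": .., "z": .., "ax": .., "ay": .., "az": ..}, ...]. A call has 1 to 8 rows; each row shifts and turns the commanded pose from where the row before left it, along the tool's axes as they then stand; what a row does not reach is not made up. A row lasts 1/10 s, in which the tool goes at most 50 mm and 8.59 degrees, less where a joint would pass 70% of its speed; a pose out of reach is approached as far as the arm can. A call with a gripper value outside its range is refused whole. OPENING is the closure in counts, from 0 (fully open) to 255 (shut), set as the call begins (- or left out, the last holds). The fingers move at their own pace and stop on an object; FORCE is the grip in N (left out, the last holds). Time passes only in rows, so rows that do not move let the fingers close. It gives the time, the measured TCP pose, the force, the opening and the grip force at its end, in the units of the state.
- ctrl.sense(): the state, without advancing time (a new reading comes with each control period).
- ctrl.snapshot(name): name is "side" or "top" or "wrist"; returns the picture (400x640x3 uint8, red, green, blue); there is no depth.
- ctrl.camera_model(name): a dict with "fx", "fy", "cx", "cy" (pixels), "R" (3x3) and "t" (3): a world point X has camera coordinates R X + t. Camera axes: x right, y down, z forward; pixel columns grow to the right and rows downward; lengths in m; the calibration is good to about 2 mm. A picture is of the moment at which its call begins: read the wrist's pose just before it. camera_model takes no time and is no camera call; for the wrist camera it gives the pose at the moment of the call.
- ctrl.finish_job(): hands the job in; it is judged then, once.
The state is a dict: "clock": time; "joint_pos": joint angles; "qd": joint speeds; "effort": joint torques, N m; "position": TCP position; "orientation": TCP orientation; "force": force on the tool from outside, world axes, zero at the start; "moment": the same for the moment, N m; "opening": finger opening in m; "gripper_force": force on a finger pad.
Only numpy, scipy, OpenCV 4.12 (cv2) and the standard library are available. Lean on these libraries where they do the work, as an engineer would, in place of code of your own. Each camera call takes 0.05 s, during which the arm holds its last target. There are 200 camera calls.

## Working session

There is one attempt and no reset: what is moved stays moved. The work goes in short steps, Python scripts to look and compute and a shell command to move; the robot and the scene stay as the last step left them, time stands still between calls to the robot, and variables do not carry over. Pictures are saved under pics/ and viewed, at most 10 in all, crops included, and the job is handed in when it is done.

```bash
mkdir -p pics
python3 - <<'E'
from workcell import ctrl
import cv2
for n in ["side","top"]:
    cv2.imwrite(f"pics/{n}0.png",ctrl.snapshot(n)[:,:,::-1])
    m=ctrl.camera_model(n); print(n,m)
s=ctrl.sense();print(s)
E
```

```text
side {'fx': 391.4332484778513, 'fy': 391.4332484778513, 'cx': 315.54758332121634, 'cy': 198.36502084285542, 'R': array([[-0.85232424, -0.52279332,  0.01518367],
       [-0.36813598,  0.57905481, -0.72744171],
       [ 0.37150949, -0.62560585, -0.68600147]]), 't': array([0.57101069, 0.10838956, 0.8510812 ])}
top {'fx': 438.1303001685792, 'fy': 438.1303001685792, 'cx': 320.32650642329486, 'cy': 205.84119368207277, 'R': array([[-7.51236974e-04, -9.99976247e-01,  6.85137691e-03],
       [-9.96798652e-01,  2.01051882e-04, -7.99525270e-02],
       [ 7.99492504e-02, -6.88950656e-03, -9.96775126e-01]]), 't': array([0.24580154, 0.52590336, 0.89957005])}
{'clock': 0.1, 'joint_pos': array([-8.85406397e-01,  3.85480776e-01,  6.71567751e-03, -4.32528959e-04,
       -1.19402279e+00, -2.58594386e-01]), 'qd': array([ 0.00020002, -0.00374521,  0.00439458,  0.00333059,  0.00086853,
        0.00093039]), 'effort': array([ 1.94611028e-03, -3.91690922e+01,  1.87937218e+01,  4.23193082e+00,
        1.34864525e-02, -8.25083021e-05]), 'position': array([ 0.25848648, -0.56840681,  0.21525039]), 'orientation': array([-2.73704734e-04, -2.11703747e-01,  9.77333357e-01,  9.78298396e-04]), 'force': array([ 1.163262  ,  0.7101491 , -0.18245438]), 'moment': array([ 0.02136326, -0.00391341,  0.0042052 ]), 'gripper_force': 0.0, 'opening': 0.08698653086670403}
```

View pics/top0.png

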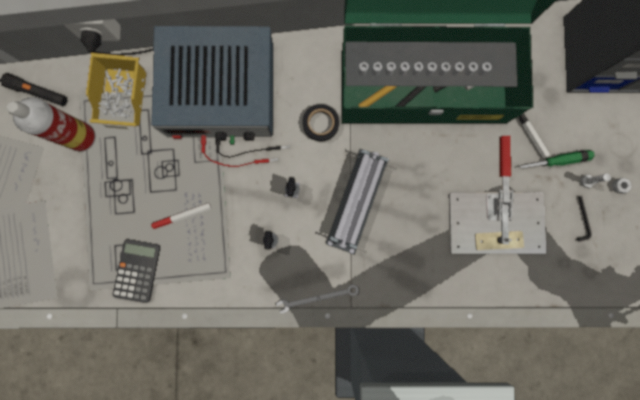

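View pics/side0.png

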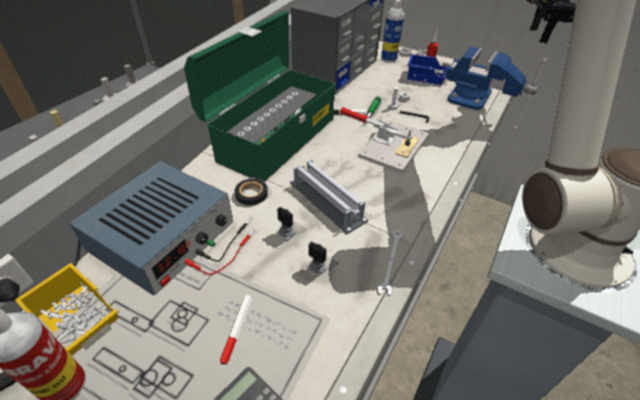

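Top: nuts at about (291,186) and (268,240), strut centred near (357,200), tape at (320,122), spanner at (318,298). The side view shows the nuts at (285,218) and (317,255). I'll enlarge both to tell which nut is narrow.

```bash
cat > h.py <<'E'
import numpy as np
from workcell import ctrl
def ray(m,u,v,z):
    d=m["R"].T@np.array([(u-m["cx"])/m["fx"],(v-m["cy"])/m["fy"],1]); c=-m["R"].T@m["t"]
    return c+d*(z-c[2])/d[2]
def proj(m,X):
    p=m["R"]@np.asarray(X)+m["t"]; return np.array([m["fx"]*p[0]/p[2]+m["cx"],m["fy"]*p[1]/p[2]+m["cy"]])
E
python3 - <<'E'
import cv2,numpy as np
from h import *
a=cv2.imread("pics/top0.png")[140:260,250:400]; b=cv2.imread("pics/side0.png")[190:290,260:380]
a=cv2.resize(a,(600,480),interpolation=cv2.INTER_CUBIC)
b=cv2.resize(b,(600,500),interpolation=cv2.INTER_CUBIC)
cv2.imwrite("pics/topc.png",a);cv2.imwrite("pics/sidec.png",b)
m=ctrl.camera_model("top")
for u,v,z in [(291,186,.06),(268,240,.06),(357,200,.06),(320,122,.02),(318,298,.0)]: print(ray(m,u,v,z))
E
```

```text
[0.56294232 0.30487899 0.06      ]
[0.45451458 0.35022535 0.06      ]
[0.53460208 0.17204468 0.06      ]
[0.70540778 0.24611078 0.02      ]
[0.33256791 0.25046647 0.        ]
```

View pics/topc.png

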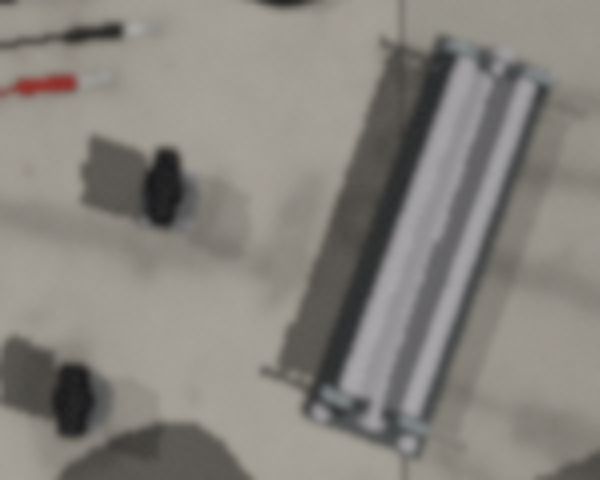

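View pics/sidec.png

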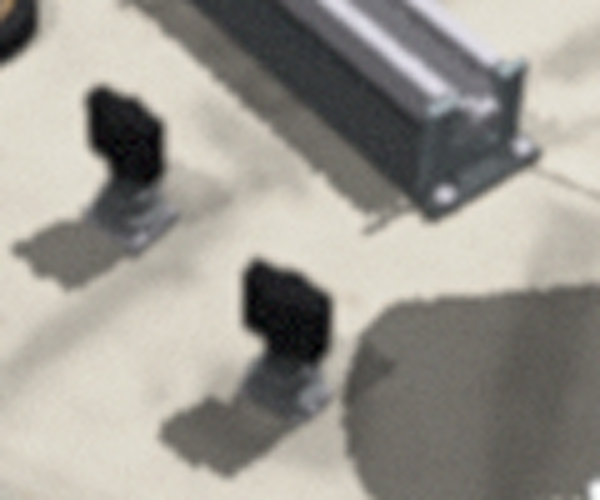

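Both nuts stand with their wing grips roughly along world x, but the head widths can't be told apart here. I'll go closer with the wrist camera.

```bash
cat >> h.py <<'E'
from scipy.spatial.transform import Rotation as Ro
def st():
    s=ctrl.sense(); q=s["orientation"]; return s,s["position"],Ro.from_quat([q[1],q[2],q[3],q[0]])
def totool(target,yaw=None):
    """cm in tool axes to target; yaw: desired world heading of tool y (deg)"""
    s,p,R=st(); print("pos",p.round(4),"rpy tool y heading",np.degrees(np.arctan2(*R.as_matrix()[[1,0],1])).round(2),"tilt",R.as_matrix()[:,2].round(4))
    print("tool cm",(R.inv().apply(np.asarray(target)-p)*100).round(2),"F",s["force"].round(2),"M",s["moment"].round(3),"op",s["opening"],"gf",s["gripper_force"],"t",s["clock"],"j6",s["joint_pos"][5].round(3))
E
python3 - <<'E'
from h import *
totool([0.44,0.18,0.30])
m=ctrl.camera_model("wrist"); s,p,R=st()
print("cam in tool",R.inv().apply(-m["R"].T@m["t"]-p),"axis in tool",R.inv().apply(m["R"].T[:,2]),m["fx"])
E
```

```text
pos [ 0.2585 -0.5684  0.2153] rpy tool y heading 114.44 tilt [-9.0e-04  1.8e-03 -1.0e+00]
tool cm [-47.49  60.64  -8.36] F [ 1.16  0.71 -0.18] M [ 0.021 -0.004  0.004] op 0.08698653086670403 gf 0.0 t 0.1 j6 -0.259
cam in tool [ 0.06719768 -0.00070895 -0.16785258] axis in tool [-2.48851334e-01 -6.40567646e-04  9.68541483e-01] 280.4012473277229
```

```bash
python3 -m crank '[{"x":-3.74,"y":2.91,"z":-0.8},{"x":-3.74,"y":2.91,"z":-0.8},{"x":-3.74,"y":2.91,"z":-0.8},{"x":-3.74,"y":2.91,"z":-0.8},{"x":-3.74,"y":2.91,"z":-0.8},{"x":-3.74,"y":2.91,"z":-0.8},{"x":-3.74,"y":2.91,"z":-0.8},{"x":-3.74,"y":2.91,"z":-0.8}]' && python3 -m crank '[{"x":-3.74,"y":2.91,"z":-0.8},{"x":-3.74,"y":2.91,"z":-0.8},{"x":-1.32,"y":4.5},{"x":-1.32,"y":4.5},{"x":-1.32,"y":4.5},{"x":-1.32,"y":4.5},{"x":-1.32,"y":4.5},{"x":-1.32,"y":4.5}]' && python3 -m crank '[{"x":-1.32,"y":4.5},{"x":-1.32,"y":4.5},{"x":-1.32,"y":4.5},{"az":8.2},{"az":8.2},{"az":8},{}]'
python3 - <<'E'
from h import *
totool([0.40,0.32,0.20])
E
```

```text
pos [ 0.2585 -0.5684  0.2153] rpy tool y heading 114.44 tilt [-9.0e-04  1.8e-03 -1.0e+00]
tool cm [-49.65  75.02   1.67] F [ 1.16  0.71 -0.18] M [ 0.021 -0.004  0.004] op 0.08698653086670403 gf 0.0 t 0.1 j6 -0.259schema error: expected keys x, y, z, ax, ay, az
```

```bash
python3 -m crank '[{"x":-3.74,"y":2.91,"z":-0.8,"ax":0,"ay":0,"az":0},{"x":-3.74,"y":2.91,"z":-0.8,"ax":0,"ay":0,"az":0},{"x":-3.74,"y":2.91,"z":-0.8,"ax":0,"ay":0,"az":0},{"x":-3.74,"y":2.91,"z":-0.8,"ax":0,"ay":0,"az":0},{"x":-3.74,"y":2.91,"z":-0.8,"ax":0,"ay":0,"az":0},{"x":-3.74,"y":2.91,"z":-0.8,"ax":0,"ay":0,"az":0},{"x":-3.74,"y":2.91,"z":-0.8,"ax":0,"ay":0,"az":0},{"x":-3.74,"y":2.91,"z":-0.8,"ax":0,"ay":0,"az":0}]' && python3 -m crank '[{"x":-3.74,"y":2.91,"z":-0.8,"ax":0,"ay":0,"az":0},{"x":-3.74,"y":2.91,"z":-0.8,"ax":0,"ay":0,"az":0},{"x":-1.32,"y":4.5,"z":0,"ax":0,"ay":0,"az":0},{"x":-1.32,"y":4.5,"z":0,"ax":0,"ay":0,"az":0},{"x":-1.32,"y":4.5,"z":0,"ax":0,"ay":0,"az":0},{"x":-1.32,"y":4.5,"z":0,"ax":0,"ay":0,"az":0},{"x":-1.32,"y":4.5,"z":0,"ax":0,"ay":0,"az":0},{"x":-1.32,"y":4.5,"z":0,"ax":0,"ay":0,"az":0}]' && python3 -m crank '[{"x":-1.32,"y":4.5,"z":0,"ax":0,"ay":0,"az":0},{"x":-1.32,"y":4.5,"z":0,"ax":0,"ay":0,"az":0},{"x":-1.32,"y":4.5,"z":0,"ax":0,"ay":0,"az":0},{"x":0,"y":0,"z":0,"ax":0,"ay":0,"az":8.2},{"x":0,"y":0,"z":0,"ax":0,"ay":0,"az":8.2},{"x":0,"y":0,"z":0,"ax":0,"ay":0,"az":8},{"x":0,"y":0,"z":0,"ax":0,"ay":0,"az":0}]'
python3 - <<'E'
from h import *
totool([0.40,0.32,0.20])
E
```

```text
clock: 0.9
position: [0.435, -0.2312, 0.2804]
orientation: [-0.0, -0.212, 0.977, 0.0]
force: [0.9, -0.7, -0.1]
opening: 0.0872
gripper_force: 0.0
clock: 1.7
position: [0.4381, 0.1311, 0.2962]
orientation: [-0.0, -0.212, 0.977, 0.0]
force: [0.8, 0.5, 0.3]
opening: 0.0872
gripper_force: 0.0
clock: 2.4
position: [0.4189, 0.2687, 0.2958]
orientation: [-0.0, -0.001, 1.0, -0.0]
force: [0.9, -0.3, 0.1]
opening: 0.0872
gripper_force: 0.0
pos [0.4189 0.2687 0.2958] rpy tool y heading 90.09 tilt [-9.e-04 -6.e-04 -1.e+00]
tool cm [1.87 5.14 9.57] F [ 0.88 -0.32  0.1 ] M [-0.024 -0.023  0.011] op 0.08718754529764142 gf 0.0 t 2.4 j6 -2.466
```

```bash
python3 -m crank '[{"x":1,"y":2.5,"z":4.5,"ax":0,"ay":0,"az":0},{"x":1,"y":2.5,"z":4.5,"ax":0,"ay":0,"az":0},{"x":0,"y":0,"z":0,"ax":0,"ay":0,"az":0},{"x":0,"y":0,"z":0,"ax":0,"ay":0,"az":0}]'
python3 - <<'E'
from h import *
import cv2
m=ctrl.camera_model("wrist")
im=ctrl.snapshot("wrist")[:,:,::-1]; cv2.imwrite("pics/w1.png",im)
np.savez("w1.npz",**m)
totool([0.4,.32,.2])
print(proj(m,[.455,.35,0]),proj(m,[.563,.305,0]))
E
```

```text
clock: 2.8
position: [0.4001, 0.3162, 0.2101]
orientation: [-0.0, -0.002, 1.0, -0.001]
force: [0.8, -0.2, 1.4]
opening: 0.0873
gripper_force: 0.0
pos [0.4009 0.3166 0.2115] rpy tool y heading 90.18 tilt [ 1.6e-03  5.0e-04 -1.0e+00]
tool cm [0.09 0.34 1.15] F [1.73 0.47 0.37] M [-0.042 -0.011 -0.023] op 0.08653036280739318 gf 0.0 t 2.85 j6 -2.556
[343.58606552 222.374937  ] [311.87365234 290.44089261]
```

View pics/w1.png

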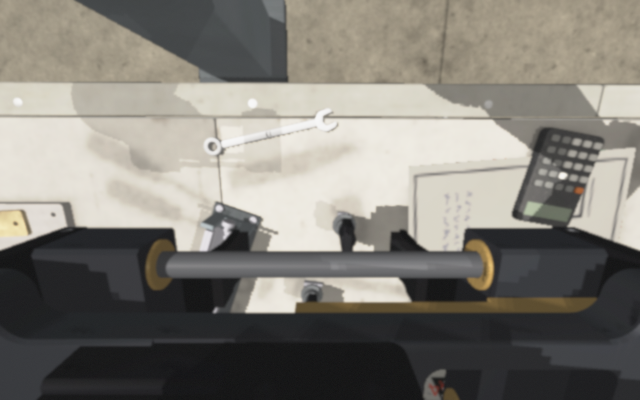

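The view is hidden by the gripper: nuts at about (345,230) and (312,290). I'll turn the tool half round (also needed for the j6 range) and tilt it so the camera looks outward.

```bash
python3 -m crank '[{"x":2,"y":0.6,"z":3,"ax":0,"ay":0,"az":0},{"x":2.1,"y":0.7,"z":3,"ax":0,"ay":0,"az":0},{"x":0,"y":0,"z":3,"ax":0,"ay":0,"az":-8.5},{"x":0,"y":0,"z":0,"ax":0,"ay":0,"az":-8.5},{"x":0,"y":0,"z":0,"ax":0,"ay":0,"az":-8.5},{"x":0,"y":0,"z":0,"ax":0,"ay":0,"az":-8.5},{"x":0,"y":0,"z":0,"ax":0,"ay":0,"az":-8.5},{"x":0,"y":0,"z":0,"ax":0,"ay":0,"az":-8.5}]' && python3 -m crank '[{"x":0,"y":0,"z":0,"ax":0,"ay":0,"az":-8.5},{"x":0,"y":0,"z":0,"ax":0,"ay":0,"az":-8.5},{"x":0,"y":0,"z":0,"ax":0,"ay":0,"az":-8.5},{"x":0,"y":0,"z":0,"ax":0,"ay":0,"az":-8.5},{"x":0,"y":0,"z":0,"ax":0,"ay":0,"az":-8.5},{"x":0,"y":0,"z":0,"ax":0,"ay":0,"az":-8.5},{"x":0,"y":0,"z":0,"ax":0,"ay":0,"az":-8.5},{"x":0,"y":0,"z":0,"ax":0,"ay":0,"az":-8.5}]' && python3 -m crank '[{"x":0,"y":0,"z":0,"ax":0,"ay":0,"az":-8.5},{"x":0,"y":0,"z":0,"ax":0,"ay":0,"az":-8.5},{"x":0,"y":0,"z":0,"ax":0,"ay":0,"az":-8.5},{"x":0,"y":0,"z":0,"ax":0,"ay":0,"az":-8.5},{"x":0,"y":0,"z":0,"ax":0,"ay":0,"az":-8.5},{"x":0,"y":0,"z":0,"ax":0,"ay":0,"az":-8.5},{"x":0,"y":0,"z":0,"ax":0,"ay":0,"az":-8.5},{"x":0,"y":0,"z":0,"ax":0,"ay":0,"az":0}]' && python3 -m crank '[{"x":0,"y":0,"z":0,"ax":0,"ay":7,"az":0},{"x":0,"y":0,"z":0,"ax":0,"ay":7,"az":0},{"x":0,"y":0,"z":0,"ax":0,"ay":6,"az":0},{"x":0,"y":0,"z":0,"ax":0,"ay":0,"az":0},{"x":0,"y":0,"z":0,"ax":0,"ay":0,"az":0},{"x":0,"y":0,"z":0,"ax":0,"ay":0,"az":0}]'
python3 - <<'E'
from h import *
import cv2
m=ctrl.camera_model("wrist")
im=ctrl.snapshot("wrist")[:,:,::-1]; cv2.imwrite("pics/w2f.png",im)
np.savez("w2.npz",**m)
totool([0.36,.33,.12])
pts=np.array([proj(m,X) for X in ([.455,.35,0],[.563,.305,0],[.53,.17,.06])]);print(pts)
cv2.imwrite("pics/w2.png",cv2.resize(im[0:280,180:560],None,fx=2,fy=2,interpolation=cv2.INTER_CUBIC))
E
```

```text
clock: 3.65
position: [0.3606, 0.3301, 0.1228]
orientation: [0.002, -0.434, 0.901, 0.001]
force: [0.5, 0.1, -0.3]
opening: 0.0867
gripper_force: 0.0
clock: 4.45
position: [0.3606, 0.3301, 0.1228]
orientation: [-0.002, 0.864, -0.504, 0.0]
force: [-0.1, -1.0, -0.1]
opening: 0.0872
gripper_force: 0.0
clock: 5.25
position: [0.3605, 0.3301, 0.1226]
orientation: [-0.002, 1.0, -0.013, 0.001]
force: [0.2, 0.9, 0.7]
opening: 0.0872
gripper_force: 0.0
clock: 5.85
position: [0.3629, 0.3291, 0.1224]
orientation: [0.003, 0.987, -0.016, 0.159]
force: [-0.1, 1.2, 0.4]
opening: 0.0871
gripper_force: 0.0
pos [0.3629 0.3291 0.1223] rpy tool y heading -91.83 tilt [ 0.3133 -0.0111 -0.9496]
tool cm [-0.35 -0.08  0.13] F [ 0.67 -0.02  0.17] M [-0.101  0.734 -0.024] op 0.08715655014245995 gf 0.0 t 5.9 j6 -0.164
[[296.7390303  151.96229408]
 [334.25604516  56.18808494]
 [488.40421195  47.06866283]]
```

View pics/w2.png

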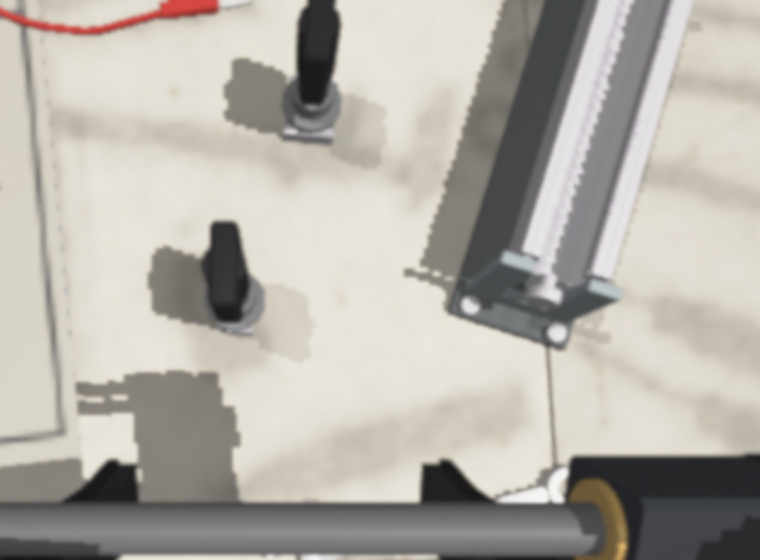

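Far nut: its head end spans cols 284–333 against a collar of 283–341 (crop pixels), which suggests wide. Near nut: head end about 225–254. I'll check with an enlargement.

Run:
```python
import cv2,numpy as np
im=cv2.imread("pics/w2f.png")
a=cv2.resize(im[130:175,272:322],None,fx=8,fy=8,interpolation=cv2.INTER_CUBIC)
b=cv2.resize(im[30:75,310:360],None,fx=8,fy=8,interpolation=cv2.INTER_CUBIC)
cv2.imwrite("pics/w2z.png",np.hstack([a,b]))
```

```text
(no output)
```

View pics/w2z.png

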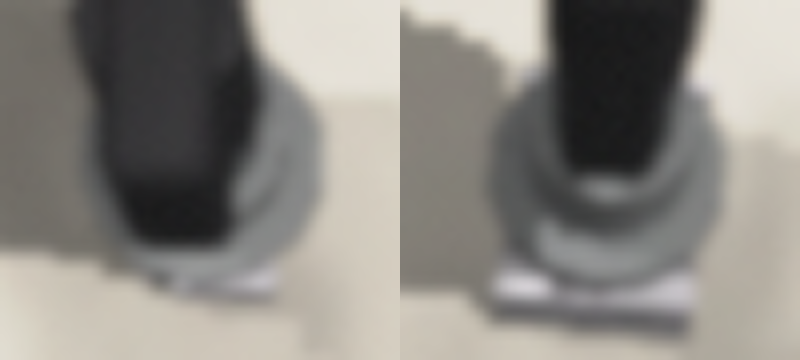

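The far nut is the wide one: head edges span 25.6 px against a collar of 29.4 px, so about 28 mm. The near nut at about (0.455, 0.35) is narrow. Next I fit its pose by silhouette.

```bash
cat > fit.py <<'E'
from h import *
import cv2
from scipy.optimize import minimize
def hull(m,x,y,th,S=8):
    c,s=np.cos(th),np.sin(th)
    # wing grip: box 38x13, z .036-.072
    P=[proj(m,[x+c*a-s*b,y+s*a+c*b,z]) for a in(-.019,.019) for b in(-.0065,.0065) for z in(.038,.072)]
    return cv2.convexHull((np.array(P)*S).astype(np.float32))
def mask(m,im,X,r,S=8):
    u,v=proj(m,X).astype(int)
    c=im[v-r:v+r,u-r:u+r].max(2); c=cv2.resize(c,None,fx=S,fy=S,interpolation=cv2.INTER_LINEAR)
    b=(c<75).astype(np.uint8); n,l,stt,ce=cv2.connectedComponentsWithStats(b)
    k=1+np.argmax(stt[1:,4]); return (l==k).astype(np.uint8),np.array([u-r,v-r])
views=[]
for n,f,r in(("top","pics/top0.png",14),("side","pics/side0.png",19),("w","pics/w2f.png",32)):
    m=dict(np.load("w2.npz")) if n=="w" else ctrl.camera_model(n)
    views.append((m,)+mask(m,cv2.imread(f),[.4545,.350,.055],r)+(n,))
def cost(p,vs=views):
    t=0
    for m,M,o,n in vs:
        h=hull(m,p[0],p[1],p[2])-np.float32(o*8)
        I=np.zeros_like(M); cv2.fillConvexPoly(I,h.astype(np.int32),1)
        t+=1-(I&M).sum()/max(1,(I|M).sum())
    return t
for vs in (views,[views[0]],[views[1]],[views[2]]):
    best=min((minimize(cost,[.4545,.35,a],args=(vs,),method="Nelder-Mead",options=dict(initial_simplex=[[.4545,.35,a],[.458,.35,a],[.4545,.354,a],[.4545,.35,a+.1]])) for a in(-.2,0.,.2)),key=lambda r:r.fun)
    print(best.x.round(4),best.fun.round(3),[v[1].sum()//64 for v in vs])
E
python3 fit.py
```

```text
[0.4537 0.3496 0.0252] 0.951 [np.uint64(176), np.uint64(321), np.uint64(817)]
[0.4536 0.3505 0.09  ] 0.285 [np.uint64(176)]
[ 0.4497  0.3546 -0.4596] 0.29 [np.uint64(321)]
[0.4517 0.3489 0.0037] 0.214 [np.uint64(817)]
```

```bash
python3 -m crank '[{"x":0,"y":0,"z":0,"ax":0,"ay":-6.5,"az":0},{"x":0,"y":0,"z":0,"ax":0,"ay":-6.5,"az":0},{"x":0,"y":0,"z":0,"ax":0,"ay":-5.3,"az":-1.8},{"x":0,"y":0,"z":0,"ax":0,"ay":0,"az":0},{"x":0,"y":0,"z":0,"ax":0,"ay":0,"az":0}]'
python3 - <<'E'
from h import *
totool([0.453,.3495,.052])
print(st()[2].as_matrix().round(4))
E
```

```text
clock: 6.4
position: [0.3648, 0.3263, 0.1215]
orientation: [0.005, 1.0, -0.002, 0.016]
force: [0.0, -0.0, -0.5]
opening: 0.0867
gripper_force: 0.0
pos [0.3648 0.3263 0.1215] rpy tool y heading -90.28 tilt [ 0.0314 -0.011  -0.9994]
tool cm [ 8.58 -2.44  7.2 ] F [ 0.04 -0.01 -0.5 ] M [-0.16   0.25  -0.031] op 0.08672037105066935 gf 0.0 t 6.4 j6 0.452
[[ 0.9995 -0.005   0.0314]
 [-0.0046 -0.9999 -0.011 ]
 [ 0.0315  0.0109 -0.9994]]
```

```bash
python3 -m crank '[{"x":0,"y":0,"z":0,"ax":0.63,"ay":-1.8,"az":0},{"x":4.4,"y":-1.15,"z":0,"ax":0,"ay":0,"az":0},{"x":4.4,"y":-1.15,"z":0,"ax":0,"ay":0,"az":0},{"x":0,"y":0,"z":0,"ax":0,"ay":0,"az":0},{"x":0,"y":0,"z":0,"ax":0,"ay":0,"az":0}]'
python3 - <<'E'
from h import *
import cv2
totool([0.453,.3495,.052])
print(st()[2].as_matrix().round(4))
m=ctrl.camera_model("wrist"); cv2.imwrite("pics/w3.png",ctrl.snapshot("wrist")[:,:,::-1]); np.savez("w3.npz",**m)
E
```

```text
clock: 6.9
position: [0.4514, 0.348, 0.1203]
orientation: [0.001, 1.0, -0.002, -0.001]
force: [-1.2, -0.1, 0.2]
opening: 0.0869
gripper_force: 0.0
pos [0.4514 0.348  0.1203] rpy tool y heading -90.18 tilt [-0.0021 -0.0028 -1.    ]
tool cm [ 0.17 -0.17  6.83] F [-1.17 -0.11  0.18] M [-0.123  0.214 -0.002] op 0.08686030106587736 gf 0.0 t 6.9 j6 0.627
[[ 1.     -0.0032 -0.0021]
 [-0.0032 -1.     -0.0028]
 [-0.0021  0.0028 -1.    ]]
```

Level and above the nut. Lower, then close gently, then firmly.

```bash
python3 -m crank '[{"x":0.1,"y":-0.17,"z":2.3,"ax":0,"ay":0,"az":0},{"x":0.05,"y":0,"z":2.3,"ax":0,"ay":0,"az":0},{"x":0,"y":0,"z":2.2,"ax":0,"ay":0,"az":0},{"x":0,"y":0,"z":0,"ax":0,"ay":0,"az":0}]' 0 5 && python3 -m crank '[{"x":0,"y":0,"z":0,"ax":0,"ay":0,"az":0},{"x":0,"y":0,"z":0,"ax":0,"ay":0,"az":0},{"x":0,"y":0,"z":0,"ax":0,"ay":0,"az":0},{"x":0,"y":0,"z":0,"ax":0,"ay":0,"az":0},{"x":0,"y":0,"z":0,"ax":0,"ay":0,"az":0},{"x":0,"y":0,"z":0,"ax":0,"ay":0,"az":0},{"x":0,"y":0,"z":0,"ax":0,"ay":0,"az":0},{"x":0,"y":0,"z":0,"ax":0,"ay":0,"az":0}]' 255 5
python3 - <<'E'
from h import *
totool([0.453,.3495,.052])
E
```

```text
clock: 7.35
position: [0.4502, 0.3482, 0.0509]
orientation: [0.003, 1.0, -0.001, -0.003]
force: [-1.1, -0.1, 0.3]
opening: 0.0869
gripper_force: 0.0
clock: 8.15
position: [0.4535, 0.3505, 0.0534]
orientation: [0.0, 1.0, -0.001, -0.0]
force: [0.7, -0.6, -0.1]
opening: 0.0309
gripper_force: 0.0
pos [0.4535 0.3505 0.0534] rpy tool y heading -90.1 tilt [-9.e-04 -5.e-04 -1.e+00]
tool cm [-0.05  0.1   0.14] F [ 0.71 -0.56 -0.13] M [-0.132  0.104 -0.048] op 0.030911875159652803 gf 0.0 t 8.15 j6 0.629
```

```bash
python3 -m crank '[{"x":0,"y":0,"z":0,"ax":0,"ay":0,"az":0},{"x":0,"y":0,"z":0,"ax":0,"ay":0,"az":0},{"x":0,"y":0,"z":0,"ax":0,"ay":0,"az":0},{"x":0,"y":0,"z":0,"ax":0,"ay":0,"az":0},{"x":0,"y":0,"z":0,"ax":0,"ay":0,"az":0}]' 255 5 &&  python3 -m crank '[{"x":0,"y":0,"z":0,"ax":0,"ay":0,"az":0},{"x":0,"y":0,"z":0,"ax":0,"ay":0,"az":0},{"x":0,"y":0,"z":0,"ax":0,"ay":0,"az":0}]' 255 40
python3 - <<'E'
from h import *
totool([0.453,.3495,.052])
E
```

```text
clock: 8.65
position: [0.4534, 0.3505, 0.0534]
orientation: [0.0, 1.0, -0.001, -0.0]
force: [0.8, 0.1, -0.5]
opening: 0.0132
gripper_force: 5.0
clock: 8.95
position: [0.4534, 0.3505, 0.0534]
orientation: [0.0, 1.0, -0.001, -0.0]
force: [0.4, -0.6, -0.7]
opening: 0.0125
gripper_force: 40.0
pos [0.4534 0.3505 0.0534] rpy tool y heading -90.1 tilt [-9.e-04 -5.e-04 -1.e+00]
tool cm [-0.04  0.1   0.14] F [ 0.44 -0.6  -0.71] M [-0.24   0.026 -0.005] op 0.0124596461120471 gf 39.98335897922516 t 8.95 j6 0.629
```

```bash
python3 -m crank '[{"x":0,"y":0,"z":-1,"ax":0,"ay":0,"az":0},{"x":0,"y":0,"z":-3,"ax":0,"ay":0,"az":0},{"x":0,"y":0,"z":-4,"ax":0,"ay":0,"az":0},{"x":0.8,"y":3.3,"z":-2,"ax":0,"ay":0,"az":0},{"x":0.9,"y":4.4,"z":0,"ax":0,"ay":0,"az":0},{"x":0.9,"y":4.4,"z":0,"ax":0,"ay":0,"az":0},{"x":0.8,"y":4.2,"z":0,"ax":0,"ay":0,"az":0},{"x":0,"y":0,"z":0,"ax":0,"ay":0,"az":5.9}]' && python3 -m crank '[{"x":0,"y":0,"z":0,"ax":0,"ay":0,"az":5.9},{"x":0,"y":0,"z":0,"ax":0,"ay":0,"az":5.9},{"x":0,"y":0,"z":0,"ax":0,"ay":0,"az":0},{"x":0,"y":0,"z":0,"ax":0,"ay":0,"az":0}]'
python3 - <<'E'
from h import *
import cv2
m=ctrl.camera_model("wrist"); im=ctrl.snapshot("wrist")[:,:,::-1]; cv2.imwrite("pics/w4.png",im); np.savez("w4.npz",**m)
im=ctrl.snapshot("top")[:,:,::-1]; cv2.imwrite("pics/top4.png",im)
totool([0.535,.172,.15])
print(st()[2].as_matrix().round(4))
E
```

```text
clock: 9.75
position: [0.4865, 0.1832, 0.1538]
orientation: [0.001, 0.998, -0.056, -0.001]
force: [-0.2, 0.9, -2.4]
opening: 0.0127
gripper_force: 40.0
clock: 10.15
position: [0.4871, 0.1876, 0.1537]
orientation: [0.0, 0.988, -0.154, -0.0]
force: [0.2, 0.4, -1.7]
opening: 0.0124
gripper_force: 40.0
pos [0.4871 0.1877 0.1536] rpy tool y heading -107.7 tilt [-9.e-04 -3.e-04 -1.e+00]
tool cm [5.04 0.04 0.36] F [-0.66 -0.58 -1.6 ] M [-0.112  0.107 -0.022] op 0.012825144725380554 gf 39.979031682014465 t 10.25 j6 0.583
[[ 9.526e-01 -3.041e-01 -9.000e-04]
 [-3.041e-01 -9.526e-01 -3.000e-04]
 [-7.000e-04  6.000e-04 -1.000e+00]]
```

View pics/w4.png

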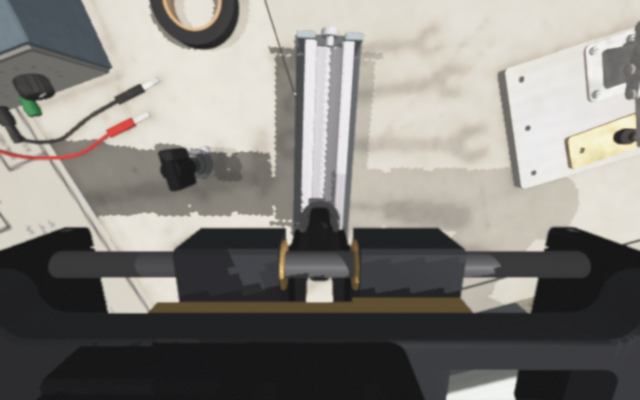

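The strut runs nearly vertically in the image: far bracket at about (330,37), outer edges at about cols 297 and 357 at row 60, and the held nut at (320,215). Now intensity profiles for the lip edges.

Run:
```python
from h import *
import cv2
im=cv2.imread("pics/w4.png"); g=im.max(2)
print("cols",list(range(286,366,2)))
for v in (60,100,140,180): print(v,g[v-1:v+2,286:366:2].mean(0).astype(int))
print("col 328 rows",g[26:50,328],"left brk",g[26:50,307])
cv2.imwrite("pics/w4z.png",cv2.resize(im[24:224,270:390],None,fx=4,fy=3,interpolation=cv2.INTER_CUBIC))
```

```text
cols [286, 288, 290, 292, 294, 296, 298, 300, 302, 304, 306, 308, 310, 312, 314, 316, 318, 320, 322, 324, 326, 328, 330, 332, 334, 336, 338, 340, 342, 344, 346, 348, 350, 352, 354, 356, 358, 360, 362, 364]
60 [131 131 127 123 118  91  76  77  79 138 230 238 238 238 234 223 222 222
 220 221 232 230 188 158 158 156 153 148 179 231 238 238 238 219 129 109
 114 160 186 194]
100 [119 118 119 122 114  82  76  77  94 201 236 237 238 238 221 218 222 220
 219 226 222 178 156 156 154 152 148 191 235 238 238 237 201 112 106 122
 169 177 177 176]
140 [125 128 128 128 107  78  76  78 142 228 234 235 237 234 214 218 217 217
 224 231 201 153 150 148 146 144 200 235 236 236 233 165 107 108 145 172
 173 173 171 171]
180 [134 134 134 128  91  76  76  98 203 232 232 234 232 216 214 214 214 221
 228 198 148 143 134 119 119 173 213 213 213 199 128 105 121 182 198 198
 199 200 199 199]
col 328 rows [222 220 219 224 227 227 224 205 156 130 157 190 208 215 217 218 218 217
 198 159 142 183 222 231] left brk [224 223 222 216 203 202 205 206 205 203 191 161 144 183 223 233 234 235
 236 236 237 237 237 237]
```

View pics/w4z.png

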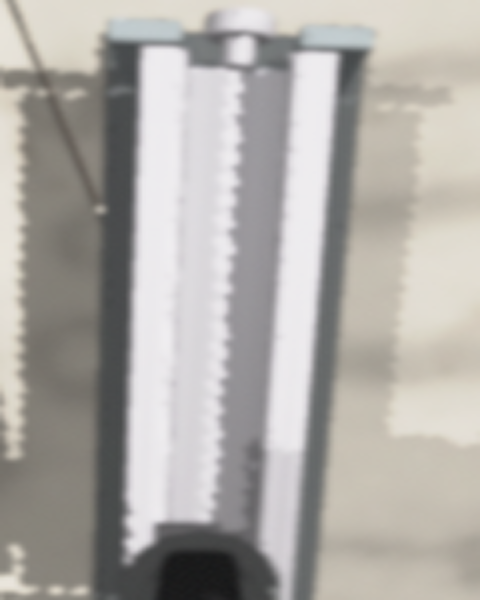

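Run:
```python
from h import *
from scipy.optimize import least_squares
m=dict(np.load("w4.npz"))
obs=[(60,304.4,353.2),(100,303.2,350.9),(140,302.0,347.9),(180,301.1,345.2)]
inn=[(60,342.3),(100,339.9),(140,337.6),(180,335.7)]
p0=np.array([.535,.172])
def res(q,full=True):
    off,th,h=q; d=np.array([np.cos(th),np.sin(th)]); n=np.array([-d[1],d[0]]); r=[]
    for v,l,rr in obs:
        for u,s in((l,.0205),(rr,-.0205)): r.append((ray(m,u,v,h)[:2]-p0)@n-off-s)
    for v,u in inn: r.append((ray(m,u,v,h)[:2]-p0)@n-off+.011)
    return np.array(r)*1e3
f=least_squares(res,[0,-.31,.06]); print(f.x,np.degrees(f.x[1]),res(f.x).round(2))
off,th,h=f.x; n=np.array([-np.sin(th),np.cos(th)])
print("pt on line",p0+n*off)
# strut far end: end of lips ~ row 40.5 and bracket top
for v,z in((40,h),(33,.056),(30,.056)): 
    P=ray(m,330,v,z)[:2]; print(v,(P-p0)@[np.cos(th),np.sin(th)])
# outward check: nut held projected
s,p,R=st(); print(p, (p[:2]-p0)@n-off)
# top view symmetric check with the lip line
t=ctrl.camera_model("top")
for a in(-.09,-.1,.09,.1): 
    X=p0+n*off+a*np.array([np.cos(th),np.sin(th)]); print(a,proj(t,[*X,h]).round(1))
```

```text
[-0.00499597 -0.35031801  0.06451685] -20.07174333725587 [-0.06  0.22  0.05 -0.08  0.17  0.22  0.02  0.27 -0.18 -0.09 -0.09 -0.45]
pt on line [0.5332854  0.16730747]
40 0.09269181402696172
33 0.10046459065572064
30 0.10271599734164706
[0.48711791 0.18767569 0.15360238] 0.003286606581795753
-0.09 [344.4 242.9]
-0.1 [342.7 247.6]
0.09 [374.5 158.7]
0.1 [376.2 154.1]
```

Run:
```python
from h import *
import cv2
m=dict(np.load("w4.npz")); s,p,R=st()
for q in ([.019,0,-.02],[.0165,0,.0534-.009],[.0165,0,.0534-.02]): print(proj(m,p+R.apply(q)).round(1))
g=cv2.imread("pics/w4.png").max(2)
print(list(range(294,352)))
for v in(200,204,207,209,212,215): print(v,g[v,294:352])
totool([.5333,.1673,.15])
```

```text
[318.3 225.3]
[318.5 202.2]
[318.5 205.7]
[294, 295, 296, 297, 298, 299, 300, 301, 302, 303, 304, 305, 306, 307, 308, 309, 310, 311, 312, 313, 314, 315, 316, 317, 318, 319, 320, 321, 322, 323, 324, 325, 326, 327, 328, 329, 330, 331, 332, 333, 334, 335, 336, 337, 338, 339, 340, 341, 342, 343, 344, 345, 346, 347, 348, 349, 350, 351]
200 [ 86  76  75  76  76  78  94 135 185 218 228 230 227 214 171 125 102  99
  98  98  98  96  95  92  92  90  90  92  93  97 103 115 124 128 128 126
 120 114 109 114 140 177 203 212 211 209 209 212 209 188 152 121 108 105
 110 128 159 183]
204 [ 82  75  74  75  75  80 116 171 214 226 228 227 220 196 149 104  78  72
  71  70  70  71  71  71  72  70  71  71  70  71  70  70  70  71  71  73
  80  89  97 113 141 175 198 209 211 209 210 213 207 181 142 115 107 107
 112 133 159 175]
207 [ 81  75  74  75  74  77  97 142 189 208 191 151 110  84  74  70  68  66
  61  56  51  50  49  49  50  50  49  49  50  50  52  56  58  62  67  70
  70  70  72  84 116 159 191 206 209 209 210 213 204 176 134 111 106 106
 115 137 162 176]
209 [ 82  75  75  75  74  81 105 140 155 138
[... 197 characters left out ...]
212 [ 81  74  74  75  74  76  87 101 102  86  74  70  71  70  68  60  48  34
  27  27  28  26  27  26  26  26  27  27  25  28  28  26  26  28  38  52
  63  69  69  70  70  72  86 119 159 189 206 209 195 163 126 107 106 109
 125 157 181 191]
215 [ 78  73  73  74  73  71  69  69  70  71  70  70  68  66  59  52  38  28
  27  25  27  28  27  26  27  27  26  27  26  26  26  27  28  28  33  42
  54  61  65  67  70  70  72  83 111 149 184 200 186 152 120 108 106 111
 132 164 186 194]
pos [0.4871 0.1877 0.1536] rpy tool y heading -107.7 tilt [-9.e-04 -3.e-04 -1.e+00]
tool cm [5.02 0.54 0.36] F [-0.66 -0.58 -1.6 ] M [-0.112  0.107 -0.022] op 0.012825144725380554 gf 39.979031682014465 t 10.25 j6 0.583
```

```bash
python3 -m crank '[{"x":2.5,"y":0.21,"z":0,"ax":0,"ay":0,"az":0},{"x":2.53,"y":0.21,"z":0,"ax":0,"ay":0,"az":0},{"x":0,"y":0,"z":0,"ax":0,"ay":0,"az":2.4},{"x":0,"y":0,"z":1.5,"ax":0,"ay":0,"az":0},{"x":0,"y":0,"z":1.4,"ax":0,"ay":0,"az":0},{"x":0,"y":0,"z":0,"ax":0,"ay":0,"az":0},{"x":0,"y":0,"z":0,"ax":0,"ay":0,"az":0}]'
python3 - <<'E'
from h import *
totool([.5337,.1684,.124])
E
```

```text
clock: 10.95
position: [0.5339, 0.1683, 0.1246]
orientation: [0.001, 0.985, -0.175, -0.0]
force: [0.6, 0.4, -1.7]
opening: 0.0122
gripper_force: 40.0
pos [0.5339 0.1683 0.1246] rpy tool y heading -110.14 tilt [-9.e-04 -9.e-04 -1.e+00]
tool cm [-0.03 -0.    0.06] F [ 0.55  0.39 -1.73] M [-0.057  0.075 -0.026] op 0.012161397553319492 gf 39.97912108898163 t 10.95 j6 0.624
```

```bash
python3 -m crank '[{"x":0,"y":0,"z":0.1,"ax":0,"ay":0,"az":0},{"x":0,"y":0,"z":0.1,"ax":0,"ay":0,"az":0},{"x":0,"y":0,"z":0.1,"ax":0,"ay":0,"az":0},{"x":0,"y":0,"z":0.1,"ax":0,"ay":0,"az":0}]'
```

```text
clock: 11.35
position: [0.5339, 0.1682, 0.1207]
orientation: [0.0, 0.985, -0.175, -0.0]
force: [-0.2, 0.3, -1.7]
opening: 0.0127
gripper_force: 40.0
```

```bash
python3 -m crank '[{"x":0,"y":0,"z":0.1,"ax":0,"ay":0,"az":0},{"x":0,"y":0,"z":0.1,"ax":0,"ay":0,"az":0},{"x":0,"y":0,"z":0.1,"ax":0,"ay":0,"az":0}]'
```

```text
clock: 11.65
position: [0.5338, 0.1682, 0.1173]
orientation: [0.0, 0.985, -0.175, -0.0]
force: [0.3, 0.2, -2.2]
opening: 0.0126
gripper_force: 40.0
```

```bash
python3 -m crank '[{"x":0,"y":0,"z":0.1,"ax":0,"ay":0,"az":0},{"x":0,"y":0,"z":0.1,"ax":0,"ay":0,"az":0}]'
```

```text
clock: 11.85
position: [0.5338, 0.1682, 0.1153]
orientation: [0.0, 0.985, -0.175, -0.0]
force: [0.0, -0.3, -2.0]
opening: 0.0126
gripper_force: 40.0
```

```bash
python3 -m crank '[{"x":0,"y":0,"z":0.1,"ax":0,"ay":0,"az":0},{"x":0,"y":0,"z":0.1,"ax":0,"ay":0,"az":0}]'
```

```text
clock: 12.05
position: [0.5338, 0.1681, 0.1133]
orientation: [0.0, 0.985, -0.175, -0.0]
force: [-0.7, -1.0, -2.3]
opening: 0.0125
gripper_force: 40.0
```

```bash
python3 -m crank '[{"x":0,"y":0,"z":0.1,"ax":0,"ay":0,"az":0},{"x":0,"y":0,"z":0.1,"ax":0,"ay":0,"az":0}]'
```

```text
clock: 12.25
position: [0.5338, 0.1682, 0.1114]
orientation: [0.0, 0.985, -0.175, -0.0]
force: [-0.3, -0.2, -2.0]
opening: 0.0128
gripper_force: 40.0
```

```bash
python3 -m crank '[{"x":0,"y":0,"z":0.1,"ax":0,"ay":0,"az":0},{"x":0,"y":0,"z":0.1,"ax":0,"ay":0,"az":0}]'
```

```text
clock: 12.45
position: [0.5338, 0.1682, 0.1094]
orientation: [0.0, 0.985, -0.175, -0.0]
force: [-0.3, 1.2, -2.7]
opening: 0.0126
gripper_force: 40.0
```

```bash
python3 -m crank '[{"x":0,"y":0,"z":0.1,"ax":0,"ay":0,"az":0},{"x":0,"y":0,"z":0.1,"ax":0,"ay":0,"az":0}]'
```

```text
clock: 12.65
position: [0.5338, 0.1682, 0.1074]
orientation: [0.0, 0.985, -0.175, -0.0]
force: [0.1, -0.2, -1.5]
opening: 0.0124
gripper_force: 40.0
```

```bash
python3 -m crank '[{"x":0,"y":0,"z":0.1,"ax":0,"ay":0,"az":0}]'
```

```text
clock: 12.75
position: [0.5338, 0.1681, 0.1064]
orientation: [0.0, 0.985, -0.175, -0.0]
force: [0.3, 0.8, -2.0]
opening: 0.0124
gripper_force: 40.0
```

```bash
python3 -m crank '[{"x":0,"y":0,"z":0.1,"ax":0,"ay":0,"az":0}]'
```

```text
clock: 12.85
position: [0.5338, 0.1682, 0.1054]
orientation: [0.0, 0.985, -0.175, -0.0]
force: [-0.2, 0.5, -2.1]
opening: 0.0124
gripper_force: 40.0
```

```bash
python3 -m crank '[{"x":0,"y":0,"z":0.1,"ax":0,"ay":0,"az":0}]'
```

```text
clock: 12.95
position: [0.5338, 0.1681, 0.1044]
orientation: [0.0, 0.985, -0.175, -0.0]
force: [0.9, -0.3, -2.8]
opening: 0.0127
gripper_force: 40.0
```

```bash
python3 -m crank '[{"x":0,"y":0,"z":0.1,"ax":0,"ay":0,"az":0}]'
```

```text
clock: 13.05
position: [0.5338, 0.1682, 0.1034]
orientation: [0.0, 0.985, -0.175, -0.0]
force: [0.0, 0.1, -2.2]
opening: 0.0124
gripper_force: 40.0
```

```bash
python3 -m crank '[{"x":0,"y":0,"z":0.1,"ax":0,"ay":0,"az":0}]'
```

```text
clock: 13.15
position: [0.5338, 0.1682, 0.1024]
orientation: [0.0, 0.985, -0.175, -0.0]
force: [0.3, 0.3, -2.3]
opening: 0.0122
gripper_force: 40.0
```

```bash
python3 -m crank '[{"x":0,"y":0,"z":0.1,"ax":0,"ay":0,"az":0}]'
```

```text
clock: 13.25
position: [0.5338, 0.1682, 0.1014]
orientation: [0.0, 0.985, -0.175, -0.0]
force: [-0.6, 0.4, -2.9]
opening: 0.0128
gripper_force: 40.0
```

The head underside is at 48 mm, below the lowest possible lip, so it is in the slot. Continue to collar contact.

```bash
python3 -m crank '[{"x":0,"y":0,"z":0.1,"ax":0,"ay":0,"az":0},{"x":0,"y":0,"z":0.1,"ax":0,"ay":0,"az":0}]'
```

```text
clock: 13.45
position: [0.5339, 0.1681, 0.1]
orientation: [0.0, 0.985, -0.175, -0.0]
force: [-0.6, -0.5, 2.8]
opening: 0.0128
gripper_force: 40.0
```

```bash
python3 -m crank '[{"x":0,"y":0,"z":0.1,"ax":0,"ay":0,"az":0},{"x":0,"y":0,"z":0.1,"ax":0,"ay":0,"az":0}]'
```

```text
clock: 13.65
position: [0.534, 0.1681, 0.0982]
orientation: [0.0, 0.985, -0.175, -0.0]
force: [-1.3, -1.6, 5.6]
opening: 0.0125
gripper_force: 40.0
```

```bash
python3 -m crank '[{"x":0,"y":0,"z":0.1,"ax":0,"ay":0,"az":0},{"x":0,"y":0,"z":0.1,"ax":0,"ay":0,"az":0}]'
```

```text
clock: 13.85
position: [0.5341, 0.168, 0.0965]
orientation: [0.0, 0.985, -0.175, 0.0]
force: [-2.3, -1.8, 8.2]
opening: 0.0124
gripper_force: 40.0
```

Collar contact at TCP z ≈ 0.1013, so the lip is at about 57 mm. Press to about 7.7 mm.

```bash
python3 -m crank '[{"x":0,"y":0,"z":0.1,"ax":0,"ay":0,"az":0},{"x":0,"y":0,"z":0.1,"ax":0,"ay":0,"az":0}]'
```

```text
clock: 14.05
position: [0.5341, 0.168, 0.0949]
orientation: [0.0, 0.985, -0.175, 0.0]
force: [-3.4, -1.4, 9.8]
opening: 0.0121
gripper_force: 40.0
```

```bash
python3 -m crank '[{"x":0,"y":0,"z":0.1,"ax":0,"ay":0,"az":0},{"x":0,"y":0,"z":0,"ax":0,"ay":0,"az":0},{"x":0,"y":0,"z":0,"ax":0,"ay":0,"az":0}]'; python3 -c "
from h import *
totool([.5337,.1684,.0937])"
```

```text
clock: 14.35
position: [0.5342, 0.168, 0.0943]
orientation: [0.0, 0.985, -0.175, 0.0]
force: [-4.1, -1.9, 11.3]
opening: 0.0129
gripper_force: 40.0
pos [0.5342 0.168  0.0943] rpy tool y heading -110.16 tilt [ 4.e-04 -6.e-04 -1.e+00]
tool cm [-0.06 -0.02  0.06] F [-4.13 -1.87 11.31] M [-0.546  1.488  0.051] op 0.012859991147408729 gf 40.00014245510101 t 14.35 j6 0.624
```

```bash
python3 -m crank '[{"x":0,"y":0,"z":0.07,"ax":0,"ay":0,"az":0},{"x":0,"y":0,"z":0,"ax":0,"ay":0,"az":3},{"x":0,"y":0,"z":0,"ax":0,"ay":0,"az":5},{"x":0,"y":0,"z":0,"ax":0,"ay":0,"az":5}]'; python3 -c "
from h import *
totool([.5337,.1684,.0937])"
```

```text
clock: 14.75
position: [0.5349, 0.1685, 0.0941]
orientation: [-0.001, 0.958, -0.287, 0.001]
force: [-3.1, -0.5, 11.7]
opening: 0.0126
gripper_force: 40.0
pos [0.5349 0.1685 0.0941] rpy tool y heading -123.32 tilt [ 2.3e-03  4.0e-04 -1.0e+00]
tool cm [-0.09  0.08  0.04] F [-3.11 -0.48 11.72] M [-0.231  1.108  0.109] op 0.012644903442587889 gf 40.020039081573486 t 14.75 j6 0.394
```

```bash
python3 -m crank '[{"x":0,"y":0,"z":0,"ax":0,"ay":0,"az":5},{"x":0,"y":0,"z":0,"ax":0,"ay":0,"az":5},{"x":0,"y":0,"z":0,"ax":0,"ay":0,"az":5}]'; python3 -c "
from h import *
totool([.5337,.1684,.0937])"
```

```text
clock: 15.05
position: [0.5355, 0.169, 0.0943]
orientation: [-0.001, 0.912, -0.409, 0.001]
force: [-1.3, -0.1, 10.3]
opening: 0.0125
gripper_force: 40.0
pos [0.5355 0.169  0.0943] rpy tool y heading -138.31 tilt [ 0.0038  0.0012 -1.    ]
tool cm [-0.08  0.17  0.06] F [-1.27 -0.09 10.27] M [-0.082  0.854  0.146] op 0.01249388856312238 gf 40.02183437347412 t 15.05 j6 0.132
```

```bash
python3 -m crank '[{"x":0,"y":0,"z":0.05,"ax":0,"ay":0,"az":5},{"x":0,"y":0,"z":0.05,"ax":0,"ay":0,"az":5},{"x":0,"y":0,"z":0,"ax":0,"ay":0,"az":0}]'; python3 -c "
from h import *
totool([.5337,.1684,.0937])"
```

```text
clock: 15.35
position: [0.5359, 0.1692, 0.0936]
orientation: [-0.002, 0.874, -0.486, 0.002]
force: [-2.1, 0.4, 12.5]
opening: 0.0128
gripper_force: 40.0
pos [0.5359 0.1692 0.0936] rpy tool y heading -148.19 tilt [ 0.0046  0.0016 -1.    ]
tool cm [-0.05  0.23 -0.02] F [-2.11  0.41 12.5 ] M [-0.079  0.903  0.089] op 0.012816972330248063 gf 40.012614727020264 t 15.35 j6 -0.041
```

```bash
python3 -m crank '[{"x":0,"y":0.1,"z":0,"ax":0,"ay":0,"az":3},{"x":0,"y":0.1,"z":0,"ax":0,"ay":0,"az":5},{"x":0,"y":0,"z":0,"ax":0,"ay":0,"az":5},{"x":0,"y":0,"z":0,"ax":0,"ay":0,"az":0}]'; python3 -c "
from h import *
totool([.5338,.1682,.0937])"
```

```text
clock: 15.75
position: [0.5355, 0.169, 0.0941]
orientation: [-0.004, 0.813, -0.582, 0.002]
force: [0.0, 0.9, 10.7]
opening: 0.0122
gripper_force: 40.0
pos [0.5355 0.169  0.0941] rpy tool y heading -161.16 tilt [ 0.0079  0.0033 -1.    ]
tool cm [0.02 0.19 0.04] F [ 0.04  0.94 10.66] M [0.212 0.207 0.054] op 0.012185840908733985 gf 40.005537271499634 t 15.75 j6 -0.268
```

```bash
python3 -m crank '[{"x":0,"y":0.08,"z":0.05,"ax":-0.25,"ay":0,"az":4},{"x":0,"y":0.08,"z":0.04,"ax":-0.2,"ay":0,"az":5},{"x":0,"y":0,"z":0,"ax":0,"ay":0,"az":5},{"x":0,"y":0,"z":0,"ax":0,"ay":0,"az":0}]'; python3 -c "
from h import *
totool([.5338,.1682,.0937])"
```

```text
clock: 16.15
position: [0.5351, 0.1689, 0.0937]
orientation: [-0.002, 0.736, -0.676, 0.0]
force: [0.5, 1.0, 11.9]
opening: 0.0124
gripper_force: 40.0
pos [0.5351 0.1689 0.0937] rpy tool y heading -175.14 tilt [ 0.0027  0.0022 -1.    ]
tool cm [0.06 0.13 0.  ] F [ 0.45  1.03 11.85] M [ 0.243 -0.303  0.03 ] op 0.012384061937728508 gf 39.99792158603668 t 16.15 j6 -0.509
```

```bash
python3 -m crank '[{"x":0.03,"y":0.05,"z":0,"ax":0,"ay":0,"az":5},{"x":0.03,"y":0.05,"z":0,"ax":0,"ay":0,"az":5},{"x":0,"y":0,"z":0,"ax":0,"ay":0,"az":5},{"x":0,"y":0,"z":0,"ax":0,"ay":0,"az":0}]'; python3 -c "
from h import *
totool([.5338,.1682,.0937])"
```

```text
clock: 16.55
position: [0.5346, 0.1686, 0.0939]
orientation: [0.002, -0.642, 0.767, -0.0]
force: [2.8, 0.6, 12.6]
opening: 0.0125
gripper_force: 40.0
pos [0.5346 0.1686 0.0939] rpy tool y heading 169.87 tilt [ 0.0039  0.0028 -1.    ]
tool cm [0.05 0.07 0.02] F [ 2.78  0.56 12.63] M [ 0.296 -0.509  0.06 ] op 0.012460913218655934 gf 39.997276067733765 t 16.55 j6 -0.771
```

```bash
python3 -m crank '[{"x":0,"y":0,"z":0,"ax":0,"ay":0,"az":5},{"x":0,"y":0,"z":0,"ax":0,"ay":0,"az":5},{"x":0,"y":0,"z":0,"ax":0,"ay":0,"az":0},{"x":0,"y":0,"z":0,"ax":0,"ay":0,"az":0}]'; python3 -c "
from h import *
totool([.5338,.1682,.0937])"
```

```text
clock: 16.95
position: [0.5344, 0.1684, 0.0938]
orientation: [0.002, -0.573, 0.819, 0.0]
force: [1.6, 0.6, 11.8]
opening: 0.0125
gripper_force: 40.0
pos [0.5344 0.1684 0.0938] rpy tool y heading 159.94 tilt [ 0.0034  0.0025 -1.    ]
tool cm [0.04 0.05 0.01] F [ 1.64  0.6  11.8 ] M [ 0.195 -0.441  0.017] op 0.012455858172888233 gf 39.9955290555954 t 16.95 j6 -0.944
```

Quarter turn done without resistance. Let it rise.

```bash
python3 -m crank '[{"x":0,"y":0,"z":-0.1,"ax":0,"ay":0,"az":0},{"x":0,"y":0,"z":-0.1,"ax":0,"ay":0,"az":0},{"x":0,"y":0,"z":-0.1,"ax":0,"ay":0,"az":0},{"x":0,"y":0,"z":0,"ax":0,"ay":0,"az":0}]'; python3 -c "
from h import *
totool([.5338,.1682,.0983])"
```

```text
clock: 17.35
position: [0.5343, 0.1684, 0.0962]
orientation: [0.002, -0.573, 0.82, 0.0]
force: [3.3, 1.3, 8.0]
opening: 0.012
gripper_force: 40.0
pos [0.5343 0.1684 0.0962] rpy tool y heading 159.92 tilt [ 0.0031  0.0026 -1.    ]
tool cm [ 0.04  0.04 -0.21] F [3.29 1.32 8.05] M [ 0.297 -0.898 -0.011] op 0.011965838441678384 gf 39.99493896961212 t 17.35 j6 -0.944
```

```bash
python3 -m crank '[{"x":0,"y":0,"z":-0.1,"ax":0,"ay":0,"az":0},{"x":0,"y":0,"z":-0.05,"ax":0,"ay":0,"az":0},{"x":0,"y":0,"z":0,"ax":0,"ay":0,"az":0}]'; python3 -c "
from h import *
totool([.5338,.1682,.0983])"
```

```text
clock: 17.65
position: [0.5342, 0.1684, 0.0973]
orientation: [0.002, -0.573, 0.82, 0.0]
force: [3.9, 1.2, 7.3]
opening: 0.0125
gripper_force: 40.0
pos [0.5342 0.1684 0.0973] rpy tool y heading 159.91 tilt [ 0.0028  0.0026 -1.    ]
tool cm [ 0.03  0.03 -0.1 ] F [3.92 1.25 7.32] M [ 0.366 -1.014  0.031] op 0.012516928372698554 gf 39.99591886997223 t 17.65 j6 -0.944
```

```bash
python3 -m crank '[{"x":0,"y":0,"z":-0.06,"ax":0,"ay":0,"az":0},{"x":0,"y":0,"z":-0.04,"ax":0,"ay":0,"az":0},{"x":0,"y":0,"z":0,"ax":0,"ay":0,"az":0}]'; python3 -c "
from h import *
totool([.5338,.1682,.0983])"
```

```text
clock: 17.95
position: [0.534, 0.1683, 0.0978]
orientation: [0.002, -0.573, 0.82, 0.0]
force: [4.6, 1.2, 7.2]
opening: 0.0125
gripper_force: 40.0
pos [0.534  0.1683 0.0978] rpy tool y heading 159.9 tilt [ 0.0021  0.0024 -1.    ]
tool cm [ 0.02  0.01 -0.05] F [4.64 1.16 7.24] M [ 0.449 -1.569  0.052] op 0.012487934906645935 gf 40.0175142288208 t 17.95 j6 -0.944
```

```bash
python3 -m crank '[{"x":0,"y":0,"z":-0.05,"ax":0,"ay":0,"az":0},{"x":0,"y":0,"z":0,"ax":0,"ay":0,"az":0}]'; python3 -c "
from h import *
totool([.5338,.1682,.0983])"
```

```text
clock: 18.15
position: [0.534, 0.1683, 0.098]
orientation: [0.001, -0.573, 0.82, 0.0]
force: [5.1, 1.7, 4.8]
opening: 0.0126
gripper_force: 40.0
pos [0.534  0.1683 0.098 ] rpy tool y heading 159.89 tilt [ 0.0019  0.0025 -1.    ]
tool cm [ 0.02  0.01 -0.03] F [5.14 1.74 4.76] M [ 0.511 -1.77  -0.007] op 0.012591830538874391 gf 40.023804903030396 t 18.15 j6 -0.944
```

```bash
python3 -m crank '[{"x":0,"y":0,"z":-0.03,"ax":0,"ay":0,"az":0},{"x":0,"y":0,"z":0,"ax":0,"ay":0,"az":0},{"x":0,"y":0,"z":0,"ax":0,"ay":0,"az":0}]' 255 4; python3 -m crank '[{"x":0,"y":0,"z":0,"ax":0,"ay":0,"az":0},{"x":0,"y":0,"z":0,"ax":0,"ay":0,"az":0},{"x":0,"y":0,"z":0,"ax":0,"ay":0,"az":0},{"x":0,"y":0,"z":0,"ax":0,"ay":0,"az":0},{"x":0,"y":0,"z":0,"ax":0,"ay":0,"az":0},{"x":0,"y":0,"z":0,"ax":0,"ay":0,"az":0}]' 60 4; python3 -c "
from h import *
totool([.5338,.1682,.0983])"
```

```text
clock: 18.45
position: [0.5307, 0.1668, 0.0968]
orientation: [-0.003, -0.572, 0.82, 0.001]
force: [3.5, 2.6, 3.5]
opening: 0.0132
gripper_force: 4.1
clock: 19.05
position: [0.529, 0.1657, 0.0957]
orientation: [-0.005, -0.572, 0.82, 0.002]
force: [0.4, 1.2, -0.4]
opening: 0.0533
gripper_force: 0.0
pos [0.529  0.1657 0.0957] rpy tool y heading 159.78 tilt [-0.0098 -0.0031 -0.9999]
tool cm [-0.4  -0.36 -0.26] F [ 0.45  1.18 -0.42] M [-0.019  0.05   0.038] op 0.05332886746415122 gf 0.0 t 19.05 j6 -0.945
```

```bash
python3 -m crank '[{"x":0,"y":0,"z":-1,"ax":0,"ay":0,"az":0},{"x":0,"y":0,"z":-4,"ax":0,"ay":0,"az":0},{"x":0,"y":0,"z":-4,"ax":0,"ay":0,"az":0},{"x":0,"y":0,"z":-4,"ax":0,"ay":0,"az":0},{"x":-3,"y":0,"z":0,"ax":0,"ay":0,"az":0},{"x":-3,"y":0,"z":0,"ax":0,"ay":0,"az":0},{"x":-3,"y":0,"z":0,"ax":0,"ay":0,"az":0},{"x":0,"y":0,"z":0,"ax":0,"ay":0,"az":0}]'
python3 - <<'E'
from h import *
import cv2
m=ctrl.camera_model("wrist"); w=ctrl.snapshot("wrist")[:,:,::-1]; s=ctrl.snapshot("side")[:,:,::-1]
np.savez("w5.npz",**m)
def crop(im,m,r):
    u,v=proj(m,[.534,.168,.08]).astype(int); print(u,v); u=np.clip(u,r,639-r);v=np.clip(v,r,399-r)
    return cv2.resize(im[v-r:v+r,u-r:u+r],(400,400),interpolation=cv2.INTER_CUBIC)
cv2.imwrite("pics/end.png",np.hstack([crop(w,m,60),crop(s,ctrl.camera_model("side"),45)]))
totool([.53,.17,.1])
E
```

```text
clock: 19.85
position: [0.5626, 0.2535, 0.2258]
orientation: [-0.004, -0.573, 0.819, 0.001]
force: [-0.8, 0.5, 0.4]
opening: 0.0665
gripper_force: 0.0
316 112
328 176
pos [0.5615 0.2511 0.2258] rpy tool y heading 159.85 tilt [-0.009  -0.0028 -1.    ]
tool cm [ 8.63  0.07 12.63] F [ 0.05  0.37 -0.49] M [ 0.022  0.036 -0.01 ] op 0.06645506836397985 gf 0.0 t 19.95 j6 -1.032
```

View pics/end.png

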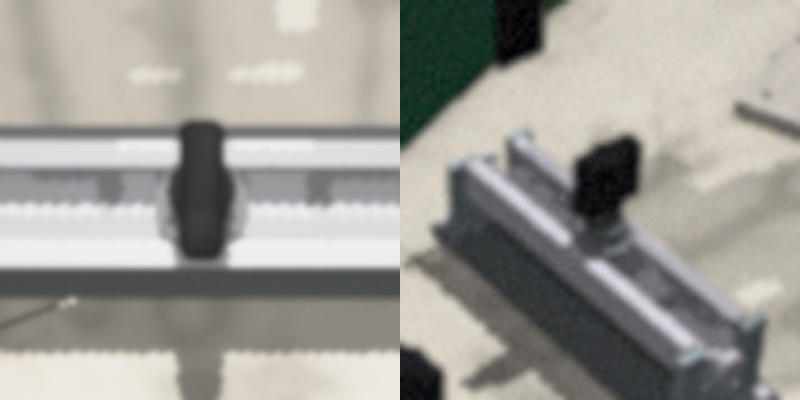

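The nut (left crop, about (200,190)) stands upright with its grip square across the slot, centred, and the gripper clear. The release force matches about 3 mm of collar travel. Handing in.

```bash
python3 -c "
from workcell import ctrl
print(ctrl.finish_job())"
```

```text
the job is handed in; nothing more can be done
None
```

The narrow-headed nut is fitted across the slot at the middle of the strut, released and standing upright; the job is handed in at about 20 s, but no verdict came back, and I inferred the 3 mm seating from force and height at release.

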